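# Put the microscope objectives away by colour band

## Robot

A 7-joint arm with a two-finger parallel gripper is mounted at the origin on the work surface. World frame = base frame: x ahead of the robot, y to its left, z up, the work surface at z = 0. Lengths are in m, angles in rad, forces in N, time in s.
With the tool pointing down it reaches from about 0.425 to 1.025 m from the base axis. Payload 9.4 kg.
Tool frame: the origin (TCP) lies midway between the tips of the shut fingers; the grasp point (between the pads) lies robot.hold_point_z behind it (robot.hold_point_z is the distance from the TCP to the grasp point, in m); y points along the fingers, x is the direction in which the jaws open and shut, and the axes are right-handed (so a half turn about y gives the same grasp; the last joint's range is limited). The gripper opens to 85 mm and grips with 20 to 120 N. Pads are 22 mm wide; open, the fingers measure 114 mm over their backs; the gripper's body (76 mm by 85 mm) begins 54 mm behind the grasp point. The pads swing forward as they close: fully open they stand 13 mm farther back than shut.
Start: joints at [1.173, 0.599, -0.003, 1.599, 0.002, 0.943, -0.08], TCP at [0.229, -0.688, 0.194] pointing down, gripper open.
Joint ranges: [-2.57, 2.57], [-0.35, 1.97], [-1.29, 1.29], [0.11, 2.56], [-1.05, 4.19], [0.11, 1.86], [-2.63, 2.63]. Speed limits (rad/s): [2.22, 2.22, 3.01, 3.01, 3.14, 3.14, 3.14].

## Interface

Orientations are given as a unit quaternion [x, y, z, w].
In Python, from station import robot gives the robot as it stands.
- The arm moves only by the tool step_arm, never from a script. Its argument "series" is a list that holds one entry, the list of rows, each a list of 7 numbers: the closure in counts, from 0 (fully open) to 255 (shut), then the shift along the tool's x, y, z in mm, then the turn, a rotation vector about the tool's x, y, z in degrees. A call has 1 to 12 rows; each row is the pose to reach, as a shift and turn from the pose commanded when the call began, along the tool's axes at that moment; what a row does not reach only later rows make up. A row lasts 1/8 s, in which the tool goes at most 62.5 mm and 10.7 degrees, less where a joint would pass 70% of its speed; a pose out of reach is approached as far as the arm can. A call with a gripper value outside its range is refused whole. The fingers move at their own pace and stop on an object; "force" is the grip in N (left out, the last holds). Time passes only in rows, so rows that repeat a pose let the fingers close. It gives the time, the measured TCP pose, the force and the opening at its end, in the units of the state.
- robot.state(): the state, without advancing time (a new reading comes with each control period).
- robot.get_image(name): name is "scene" or "top" or "wrist"; returns the picture (480x640x3 uint8, red, green, blue); there is no depth.
- robot.camera_model(name): a dict with "camera_matrix" (3x3 intrinsics, pixels), "T" (4x4, takes a point from camera to world coordinates); the wrist camera has in their place "hand_eye" (4x4, takes a point from camera to tool coordinates, whose origin is the TCP and whose axes are the tool frame's). Camera axes: x right, y up, looking along -z (the intrinsics and any distortion apply to the point x, -y, -z); pixel columns grow to the right and rows downward; lengths in m; the calibration is good to about 2 mm. A picture is of the moment at which its call begins: read the wrist's pose just before it. camera_model takes no time and is no camera call.
- robot.close_job(): hands the job in, once; it reports no verdict.
The state is a dict: "t": time; "q": joint angles; "qvel": joint speeds; "tau": joint torques, N m; "ee_pos": TCP position; "tcp_rot": TCP orientation; "wrist_force": force on the tool from outside, world axes, zero at the start; "torque": the same for the moment, N m; "width": finger opening in m.
Only numpy, scipy, OpenCV 4.12 (cv2) and the standard library are available. Lean on these libraries where they do the work, as an engineer would, in place of code of your own. Each camera call takes 0.05 s, during which the arm holds its last target. There are 200 camera calls.

## Task

Four microscope objectives stand on the optical table after an imaging session: carry each one to the storage dish whose rim matches its colour band and stand it upright, nose up, flat on the dish's floor inside the rim. Set them down gently, without dropping or tipping any over, and leave the two black eyepieces where they stand.

Things in the scene. Friction and masses are not known exactly. Their poses are not given: they have to be found in the camera images.
- objective_red: Loose microscope objective with a red colour band, standing nose up: steel barrel 34 mm in diameter from 2 to 36 mm above its base (with a dark knurl low down), red band from 36 to 50 mm high (34 mm wide up to 43 mm, then tapering to 18 mm), steel nose tapering to 14 mm at 62 mm. About 200 g (140 to 280 g). Origin: centre of its underside; z along its axis, up. Round, so its yaw is of no account.
- objective_yellow: Loose microscope objective with a yellow colour band, standing nose up: steel barrel 34 mm in diameter from 2 to 36 mm above its base (with a dark knurl low down), yellow band from 36 to 50 mm high (34 mm wide up to 43 mm, then tapering to 18 mm), steel nose tapering to 14 mm at 62 mm. About 200 g (140 to 280 g). Origin: centre of its underside; z along its axis, up. Round, so its yaw is of no account.
- objective_green: Loose microscope objective with a green colour band, standing nose up: steel barrel 34 mm in diameter from 2 to 36 mm above its base (with a dark knurl low down), green band from 36 to 50 mm high (34 mm wide up to 43 mm, then tapering to 18 mm), steel nose tapering to 14 mm at 62 mm. About 200 g (140 to 280 g). Origin: centre of its underside; z along its axis, up. Round, so its yaw is of no account.
- objective_blue: Loose microscope objective with a blue colour band, standing nose up: steel barrel 34 mm in diameter from 2 to 36 mm above its base (with a dark knurl low down), blue band from 36 to 50 mm high (34 mm wide up to 43 mm, then tapering to 18 mm), steel nose tapering to 14 mm at 62 mm. About 200 g (140 to 280 g). Origin: centre of its underside; z along its axis, up. Round, so its yaw is of no account.
- dish_red: Storage dish with a red rim, fixed to the table: a shallow round dish 68 mm in outer diameter and 10 mm high, with a flat black floor 54 mm across lying 4 mm above the table. Origin: centre of its underside, on the table; z up.
- dish_yellow: Storage dish with a yellow rim, fixed to the table: a shallow round dish 68 mm in outer diameter and 10 mm high, with a flat black floor 54 mm across lying 4 mm above the table. Origin: centre of its underside, on the table; z up.
- dish_green: Storage dish with a green rim, fixed to the table: a shallow round dish 68 mm in outer diameter and 10 mm high, with a flat black floor 54 mm across lying 4 mm above the table. Origin: centre of its underside, on the table; z up.
- dish_blue: Storage dish with a blue rim, fixed to the table: a shallow round dish 68 mm in outer diameter and 10 mm high, with a flat black floor 54 mm across lying 4 mm above the table. Origin: centre of its underside, on the table; z up.
- eyepiece_1: Loose all-black microscope eyepiece without colour band, to be left alone: 30 mm in diameter up to 14 mm, 40 mm above that, 45 mm high, about 120 g. Origin: centre of its underside; z up.
- eyepiece_2: Loose all-black microscope eyepiece without colour band, to be left alone: 30 mm in diameter up to 14 mm, 40 mm above that, 45 mm high, about 120 g. Origin: centre of its underside; z up.
Things that resemble listed ones, but are neither listed nor needed, are in the scene too. Several things have the shape of the dish_red; the one meant has the colours described above.

How it is judged:
At the end, for the whole second after the job is handed in: Each objective stands upright (within 7 degrees), released and at rest, on the floor of the dish of its own colour, its axis within 12 mm of the dish's centre; both eyepieces upright and within 20 mm of where they began (horizontal distance between objective_red and dish_red below 0.012 m and z of objective_red in the frame of dish_red between 0.002 and 0.0065 m and angle between each of objective_red, objective_yellow, objective_green, objective_blue, eyepiece_1, eyepiece_2's own z axis and vertical below 0.12 rad and linear speed of each of objective_red, objective_yellow, objective_green, objective_blue below 0.02 m/s and horizontal distance between objective_yellow and dish_yellow below 0.012 m and z of objective_yellow in the frame of dish_yellow between 0.002 and 0.0065 m and horizontal distance between objective_green and dish_green below 0.012 m and z of objective_green in the frame of dish_green between 0.002 and 0.0065 m and horizontal distance between objective_blue and dish_blue below 0.012 m and z of objective_blue in the frame of dish_blue between 0.002 and 0.0065 m and distance of each of eyepiece_1, eyepiece_2 from where it was at the start of the episode below 0.02 m); the robot touches nothing.
It fails at once if an objective is tipped over (more than 57 degrees) (angle between any of objective_red, objective_yellow, objective_green, objective_blue's own z axis and vertical above 1 rad).
It fails at once if an objective is dropped from more than about 2 cm, or thrown (faster than 0.6 m/s while out of the fingers) ((contact force between objective_red and the fingers below 0.05 N and linear speed of objective_red above 0.6 m/s) or (contact force between objective_yellow and the fingers below 0.05 N and linear speed of objective_yellow above 0.6 m/s) or (contact force between objective_green and the fingers below 0.05 N and linear speed of objective_green above 0.6 m/s) or (contact force between objective_blue and the fingers below 0.05 N and linear speed of objective_blue above 0.6 m/s)).
It fails at once if an eyepiece is moved by more than 20 mm or tipped (distance of any of eyepiece_1, eyepiece_2 from where it was at the start of the episode above 0.02 m or angle between any of eyepiece_1, eyepiece_2's own z axis and vertical above 0.5 rad).
It also fails if it takes over 120 s, if anything falls off the work surface, if the arm or the gripper's body presses on something with over 40 N, if the wrist force passes 120 N, or if a joint passes its speed limit or range.

## Working session

There is one attempt and no reset: what is moved stays moved. The work goes in short steps, Python scripts to look and compute and a tool call to move; the robot and the scene stay as the last step left them, time stands still between calls to the robot, and variables do not carry over. Pictures are saved under pics/ and viewed, about 12 in all and at most 16, crops included, and the job is handed in when it is done.

Besides the shell and the picture viewer there is one more tool, called after "Emit:" as name(argument=value, ...), one argument or row to a line, values as JSON. step_arm: Moves the arm, as the interface text tells. Its arguments: {"type":"object","properties":{"series":{"type":"array"},"force":{"type":"number"}},"required":["series"]}

```bash
mkdir -p pics; ls
python3 - <<'E'
from station import robot
import cv2,numpy as np
np.set_printoptions(precision=4,suppress=True)
s=robot.state();print(s, robot.hold_point_z)
for n in("top","scene"):
    cv2.imwrite(f"pics/{n}1.png",robot.get_image(n)[...,::-1])
for n in("top","scene","wrist"):print(n,robot.camera_model(n))
E
```

```text
pics
{'t': 0.0, 'q': array([ 1.1733,  0.6001, -0.0025,  1.6002,  0.0018,  0.9429, -0.0798]), 'qvel': array([-0.0003,  0.0011, -0.0009,  0.0014, -0.0006, -0.0003, -0.0007]), 'tau': array([  0.    , -77.6444,   1.5648, -25.8002,   0.0123,   0.0089,
         0.    ]), 'ee_pos': array([ 0.2284, -0.6875,  0.1931]), 'tcp_rot': array([-0.5732,  0.4142, -0.4132,  0.5737]), 'wrist_force': array([-0.1483,  0.2067,  0.3301]), 'torque': array([ 0.0023, -0.0036, -0.0492]), 'width': 0.08544396819576705} 0.0187
top {'camera_matrix': array([[447.4252,   0.    , 320.7645],
       [  0.    , 447.4252, 239.8755],
       [  0.    ,   0.    ,   1.    ]]), 'T': array([[ 0.0027,  0.9869, -0.1613,  0.4205],
       [-0.9998, -0.0006, -0.0204,  0.0128],
       [-0.0203,  0.1613,  0.9867,  1.0716],
       [ 0.    ,  0.    ,  0.    ,  1.    ]])}
scene {'camera_matrix': array([[478.7798,   0.    , 321.0368],
       [  0.    , 478.7798, 242.6036],
       [  0.    ,   0.    ,   1.    ]]), 'T': array([[-0.0449, -0.5706,  0.82  ,  1.3326],
       [ 0.9988, -0.0101,  0.0476,  0.077 ],
       [-0.0189,  0.8212,  0.5703,  0.5413],
       [ 0.    ,  0.    ,  0.    ,  1.    ]])}
wrist {'camera_matrix': array([[385.5018,   0.    , 316.5184],
       [  0.    , 385.5018, 242.9765],
       [  0.    ,   0.    ,   1.    ]]), 'hand_eye': array([[ 1.    ,  0.0006,  0.0002, -0.0001],
       [ 0.    ,  0.2788, -0.9603, -0.1797],
       [-0.0006,  0.9603,  0.2788,  0.0709],
       [ 0.    ,  0.    ,  0.    ,  1.    ]])}
```

View pics/top1.png

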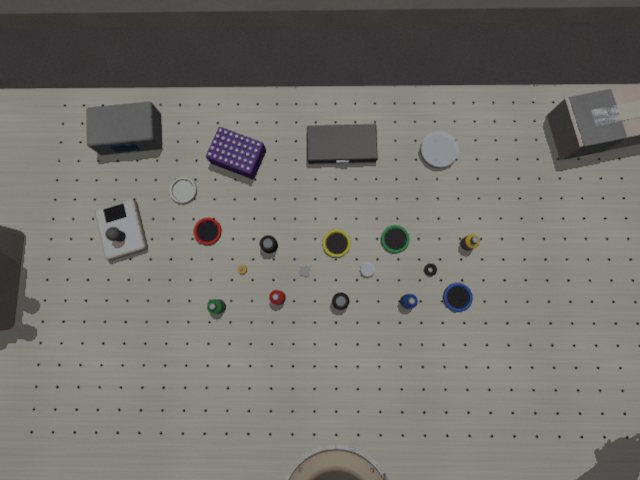

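View pics/scene1.png

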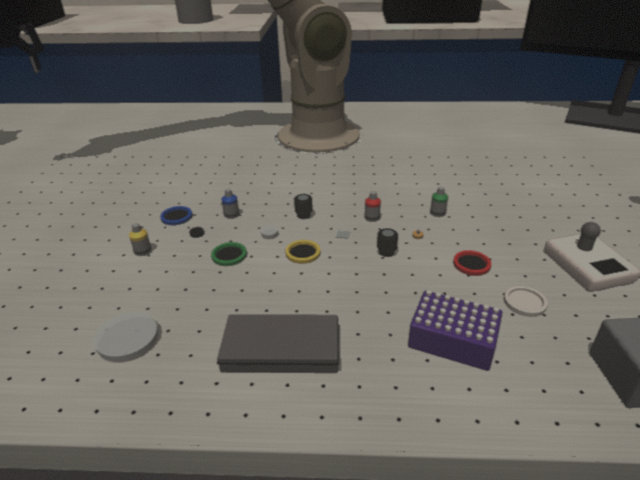

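```bash
cat > h.py <<'E'
from station import robot
import cv2,numpy as np
from scipy.spatial.transform import Rotation as Ro
np.set_printoptions(precision=4,suppress=True)
HUE={'red':((170,180),(0,9)),'yellow':((20,33),),'green':((50,85),),'blue':((100,120),)}
def cam(n,s=None):
    m=robot.camera_model(n);K=m['camera_matrix']
    if n!='wrist':return K,m['T']
    T=np.eye(4);T[:3,:3]=Ro.from_quat(s['tcp_rot']).as_matrix();T[:3,3]=s['ee_pos']
    return K,T@m['hand_eye']
def ray(K,T,uv):
    d=np.linalg.inv(K)@[uv[0],uv[1],1];return T[:3,3],T[:3,:3]@(d*[1,-1,-1])
def onto(K,T,uv,z):
    o,d=ray(K,T,uv);return o+d*(z-o[2])/d[2]
def mask(im,c,smin=90,vmin=40):
    h=cv2.cvtColor(im,cv2.COLOR_RGB2HSV);m=0
    for a,b in HUE[c]:m=m|cv2.inRange(h,(a,smin,vmin),(b,255,255))
    return m
def blobs(m,amin=15):
    n,l,st,ce=cv2.connectedComponentsWithStats(m)
    return [(st[i].tolist(),ce[i].round(1).tolist()) for i in range(1,n) if st[i,4]>=amin]
E
python3 - <<'E'
from h import *
s=robot.state();print(Ro.from_quat(s['tcp_rot']).as_matrix())
for n in('top','scene'):
    im=cv2.imread(f'pics/{n}1.png')[...,::-1].copy();K,T=cam(n)
    for c in HUE:
        for st,ce in blobs(mask(im,c)):
            ctr=(st[0]+(st[2]-1)/2,st[1]+(st[3]-1)/2)
            print(n,c,st,ce,'z10(bbox)',onto(K,T,ctr,.009)[:2],'z43',onto(K,T,ce,.043)[:2])
im=cv2.imread('pics/top1.png')
cv2.imwrite('pics/crop.png',cv2.resize(im[215:325,190:490],(800,293),interpolation=cv2.INTER_CUBIC))
E
```

```text
[[ 0.3154 -0.0006  0.949 ]
 [-0.949   0.0013  0.3154]
 [-0.0014 -1.     -0.0001]]
top red [193, 218, 29, 27, 300] [206.5, 231.0] z10(bbox) [0.6162 0.3111] z43 [0.61   0.3027]
top red [269, 290, 16, 15, 138] [276.6, 297.0] z10(bbox) [0.4575 0.139 ] z43 [0.4564 0.1347]
top yellow [323, 229, 28, 29, 289] [335.9, 243.1] z10(bbox) [ 0.5866 -0.0031] z43 [ 0.581  -0.0012]
top yellow [465, 234, 15, 15, 133] [471.2, 241.4] z10(bbox) [ 0.5913 -0.3267] z43 [ 0.5849 -0.3139]
top yellow [238, 265, 9, 9, 57] [241.9, 269.0] z10(bbox) [0.5238 0.2229] z43 [0.5205 0.2164]
top green [381, 226, 28, 27, 243] [395.1, 239.3] z10(bbox) [ 0.5962 -0.1422] z43 [ 0.5899 -0.1386]
top green [208, 300, 15, 14, 116] [215.3, 306.1] z10(bbox) [0.435  0.2841] z43 [0.4354 0.2748]
top blue [121, 144, 11, 2, 18] [126.3, 144.4] z10(bbox) [0.8378 0.5258] z43 [0.8247 0.5087]
top blue [444, 283, 29, 29, 313] [457.7, 297.2] z10(bbox) [ 0.4584 -0.2872] z43 [ 0.4567 -0.2769]
top blue [402, 294, 15, 15, 131] [408.7, 300.9] z10(bbox) [ 0.4488 -0.1726] z43 [ 0.4482 -0.166 ]
scene red [365, 198, 16, 10, 125] [372.4, 202.3] z10(bbox
[... 894 characters left out ...]
964] z43 [-0.4824 -0.7599]
scene blue [51, 45, 7, 5, 17] [53.8, 47.2] z10(bbox) [-1.107  -1.3677] z43 [-0.9472 -1.2743]
scene blue [628, 67, 12, 33, 206] [635.5, 88.0] z10(bbox) [-0.4588  1.1125] z43 [-0.2896  1.0267]
scene blue [207, 94, 9, 7, 19] [211.2, 98.4] z10(bbox) [-0.3223 -0.3946] z43 [-0.2023 -0.3605]
scene blue [163, 97, 6, 5, 16] [165.8, 99.4] z10(bbox) [-0.3026 -0.5511] z43 [-0.1941 -0.5087]
scene blue [192, 96, 8, 5, 15] [195.9, 97.9] z10(bbox) [-0.3121 -0.4472] z43 [-0.208  -0.4126]
scene blue [222, 195, 14, 9, 87] [228.7, 199.4] z10(bbox) [ 0.3984 -0.1844] z43 [ 0.4597 -0.1669]
scene blue [161, 207, 31, 17, 224] [175.6, 215.3] z10(bbox) [ 0.4689 -0.2839] z43 [ 0.5252 -0.2613]
```

View pics/crop.png

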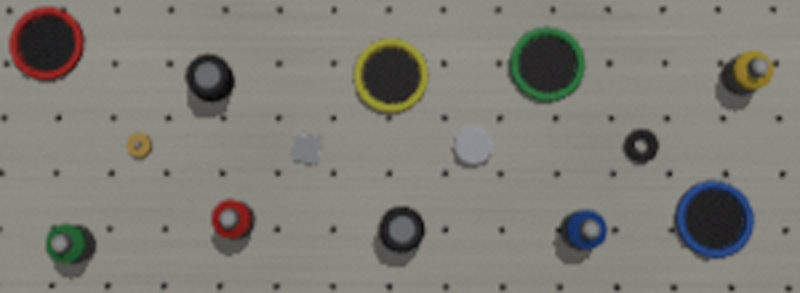

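Candidates in the top view:
- **Objectives:** green (216,307), red (277,297), blue (409,300) and yellow (470,242). Each has a coloured taper and a steel nose.
- **Lookalikes, not wanted:** orange ring (242,269), black ring (430,270), and eyepieces at (269,244) and (341,301).
- **Dishes:** red (208,231), yellow (336,243), green (395,239) and blue (458,297). White (183,190) is a decoy.

The crop confirms these choices. Next I move above the yellow objective and turn the tool square to the world axes.

Emit:
step_arm(
  series=[
    [[0, -27, 0, 51, 0, 2, 0], [0, -54, 0, 102, 0, 4, 0], [0, -81, 0, 153, 0, 6, 0], [0, -108, 0, 204, 0, 8, 0], [0, -135, 0, 255, 0, 10, 0], [0, -162, 0, 306, 0, 12, 0], [0, -189, 0, 357, 0, 14, 0], [0, -216, 0, 408, 0, 16.4, 0], [0, -240, 0, 456, 0, 18.4, 0], [0, -240, 0, 456, 0, 18.4, 0], [0, -240, 0, 456, 0, 18.4, 0]],
  ],
  force=50,
)

```text
t: 1.48
ee_pos: [0.585, -0.3167, 0.1935]
tcp_rot: [0.5, -0.5, 0.5, -0.5]
wrist_force: [-0.7, -0.1, 0.1]
width: 0.0857
```

```bash
cat > look.py <<'E'
from h import *
import sys
# usage: look.py name  -> wrist blobs: bbox centre on rim plane (9 mm) and band plane (43 mm)
s=robot.state();im=robot.get_image('wrist');K,T=cam('wrist',s)
cv2.imwrite(f'pics/{sys.argv[1]}.png',im[...,::-1])
print(s['t'],s['ee_pos'],s['width'],s['wrist_force']);print(Ro.from_quat(s['tcp_rot']).as_matrix())
for c in HUE:
    for st,ce in blobs(mask(im,c),150):
        ctr=(st[0]+(st[2]-1)/2,st[1]+(st[3]-1)/2)
        print(c,st,ce,'z9',onto(K,T,ctr,.009)[:2],'z43',onto(K,T,ctr,.043)[:2])
E
python3 look.py w1
```

```text
1.475 [ 0.585  -0.3167  0.1935] 0.08565156779101106 [-0.7148 -0.0586  0.1438]
[[ 0.0001 -0.0012  1.    ]
 [-1.     -0.0003  0.0001]
 [ 0.0003 -1.     -0.0012]]
yellow [0, 172, 29, 67, 882] [14.7, 205.7] z9 [ 0.5879 -0.0273] z43 [ 0.5942 -0.0543]
yellow [297, 193, 38, 39, 822] [315.8, 210.3] z9 [ 0.5809 -0.3156] z43 [ 0.5879 -0.3157]
green [99, 158, 70, 70, 1427] [133.6, 193.3] z9 [ 0.5998 -0.1432] z43 [ 0.6051 -0.1594]
blue [257, 299, 63, 55, 927] [283.3, 332.2] z9 [ 0.4591 -0.2866] z43 [ 0.4775 -0.2894]
```

View pics/w1.png

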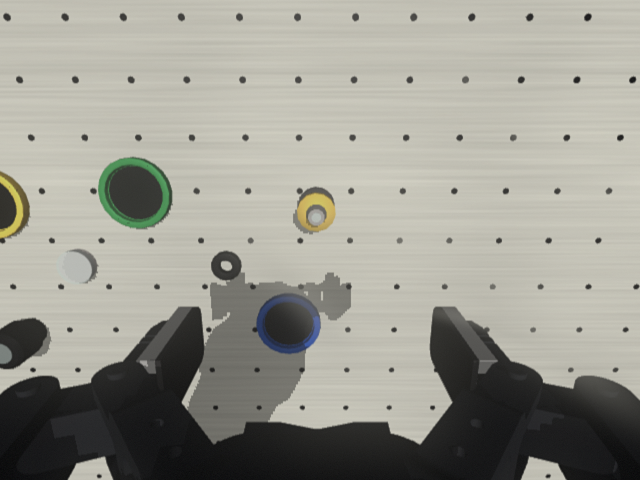

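The wrist view shows the yellow objective at pixel (316,211), the green dish at (134,193) and the blue dish at (288,325). Wrist and top views agree to within 3 mm. Next I descend and grip.

Emit:
step_arm(
  series=[
    [[0, -1, 55, 2, 0, 0, 0], [0, -1, 110, 2, 0, 0, 0], [0, -1, 150, 2, 0, 0, 0], [0, -1, 175, 2, 0, 0, 0], [0, -1, 183, 2, 0, 0, 0], [0, -1, 183, 2, 0, 0, 0], [255, -1, 183, 2, 0, 0, 0], [255, -1, 183, 2, 0, 0, 0], [255, -1, 183, 2, 0, 0, 0], [255, -1, 183, 2, 0, 0, 0], [255, -1, 183, 2, 0, 0, 0], [255, -1, 183, 2, 0, 0, 0]],
  ],
  force=50,
)

```text
t: 3.02
ee_pos: [0.5881, -0.3162, 0.0121]
tcp_rot: [0.5, -0.5, 0.501, -0.5]
wrist_force: [-2.0, -0.0, 8.3]
width: 0.0134
```

```bash
python3 look.py w2
python3 - <<'E'
from h import *
im=robot.get_image('scene')[...,::-1]
cv2.imwrite('pics/s2.png',cv2.resize(im[100:330,40:360],(800,575)))
w=cv2.imread('pics/w2.png');t=cv2.imread('pics/s2.png')
cv2.imwrite('pics/c2.png',np.hstack([cv2.resize(w,(400,300)),cv2.resize(t,(400,300))]))
E
```

```text
3.025 [ 0.5881 -0.3162  0.0121] 0.013377143693322891 [-1.9686 -0.0195  8.3402]
[[-0.0006  0.0013  1.    ]
 [-1.     -0.0011 -0.0006]
 [ 0.0011 -1.      0.0013]]
yellow [277, 264, 79, 40, 1697] [317.7, 282.4] z9 [ 0.5844 -0.3158] z43 [ 0.5982 -0.3159]
green [0, 201, 39, 115, 1810] [20.0, 261.7] z9 [ 0.5983 -0.1676] z43 [ 0.6095 -0.1952]
```

View pics/c2.png

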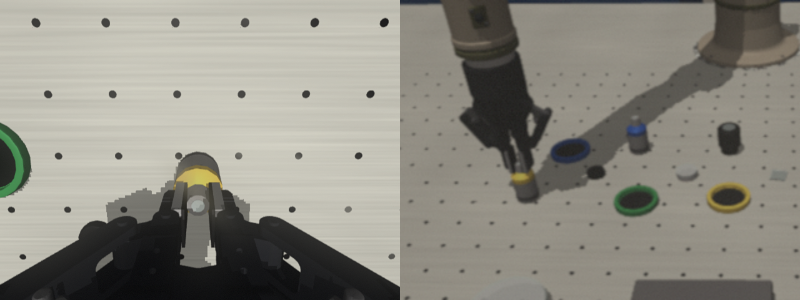

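Run:
```python
from h import *
m=robot.camera_model('wrist');K=m['camera_matrix'];H=np.linalg.inv(m['hand_eye'])
for n,p in(('tcp',(0,0,0)),('grasp',(0,-.0187,0)),('40up',(0,-.04,0)),('table',(0,.012,0))):
    c=(H@[*p,1])[:3]*[1,-1,-1];u=K@c;print(n,u[:2]/u[2])
K,T=cam('scene');Ti=np.linalg.inv(T)
for p in((.588,-.316,.012),(.588,-.316,.031),(.588,-.316,.062)):
    c=(Ti@[*p,1])[:3]*[1,-1,-1];u=K@c;print(p,u[:2]/u[2])
w=cv2.imread('pics/w2.png')[220:460,160:480];im=cv2.imread('pics/s2.png')[200:450,150:450]
cv2.imwrite('pics/c3.png',np.hstack([cv2.resize(w,(400,300)),cv2.resize(im,(360,300))]))
```

```text
tcp [316.7816 278.9068]
grasp [316.7941 294.1396]
40up [316.8118 315.8215]
table [316.7748 270.5456]
(0.588, -0.316, 0.012) [141.4992 245.6126]
(0.588, -0.316, 0.031) [139.1989 237.5314]
(0.588, -0.316, 0.062) [135.3272 223.9297]
```

View pics/c3.png

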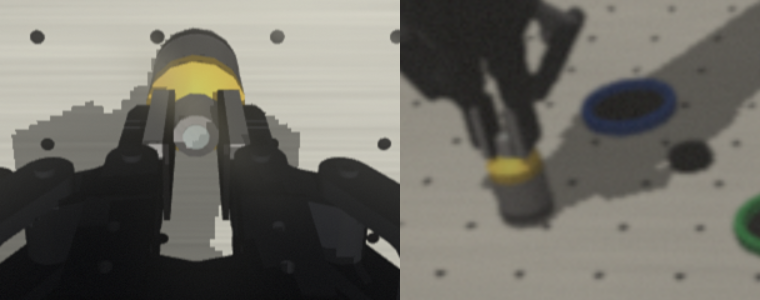

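Emit:
step_arm(
  series=[
    [[0, 0, 0, 0, 0, 0, 0], [0, 0, 0, 0, 0, 0, 0], [0, 0, 0, 0, 0, 0, 0], [0, 0, 0, 0, 0, 0, 0], [0, 0, -20, 0, 0, 0, 0], [0, 0, -50, 0, 0, 0, 0], [0, 0, -70, 0, 0, 0, 0], [0, 0, -70, 0, 0, 0, 0], [255, 0, -70, 0, 0, 0, 0], [255, 0, -70, 0, 0, 0, 0], [255, 0, -70, 0, 0, 0, 0], [255, 0, -70, 0, 0, 0, 0]],
  ],
)

```text
t: 4.62
ee_pos: [0.5875, -0.3154, 0.0805]
tcp_rot: [-0.5, 0.5, -0.5, 0.5]
wrist_force: [0.4, 0.1, -0.4]
width: 0.012
```

```bash
python3 look.py w3
python3 - <<'E'
from h import *
m=robot.camera_model('wrist');K=m['camera_matrix'];H=np.linalg.inv(m['hand_eye'])
for z in(0,.011,.038):
  for y in(-.0,-.013,-.03,-.05,-.07,-.09,-.11):
    c=(H@[.0425,y,z,1])[:3]*[1,-1,-1];u=K@c;print(z,y,(u[:2]/u[2]).round(),end=' ')
  print()
E
```

```text
4.625 [ 0.5875 -0.3154  0.0805] 0.01203755218054266 [ 0.3955  0.0728 -0.4133]
[[-0.0003 -0.0007  1.    ]
 [-1.      0.0003 -0.0003]
 [-0.0003 -1.     -0.0007]]
yellow [290, 226, 57, 56, 1686] [317.8, 250.1] z9 [ 0.5778 -0.3162] z43 [ 0.5887 -0.3161]
green [8, 174, 102, 97, 3164] [57.3, 223.5] z9 [ 0.6    -0.1428] z43 [ 0.6079 -0.1662]
blue [289, 361, 34, 67, 860] [310.1, 396.9] z9 [ 0.4649 -0.3067] z43 [ 0.4911 -0.3078]
0 -0.0 [402. 279.] 0 -0.013 [408. 289.] 0 -0.03 [417. 305.] 0 -0.05 [430. 328.] 0 -0.07 [448. 358.] 0 -0.09 [472. 400.] 0 -0.11 [506. 459.] 
0.011 -0.0 [403. 258.] 0.011 -0.013 [409. 267.] 0.011 -0.03 [419. 281.] 0.011 -0.05 [433. 301.] 0.011 -0.07 [451. 328.] 0.011 -0.09 [476. 365.] 0.011 -0.11 [513. 418.] 
0.038 -0.0 [407. 204.] 0.038 -0.013 [414. 209.] 0.038 -0.03 [424. 217.] 0.038 -0.05 [439. 230.] 0.038 -0.07 [460. 246.] 0.038 -0.09 [489. 269.] 0.038 -0.11 [532. 304.]
```

View pics/w3.png

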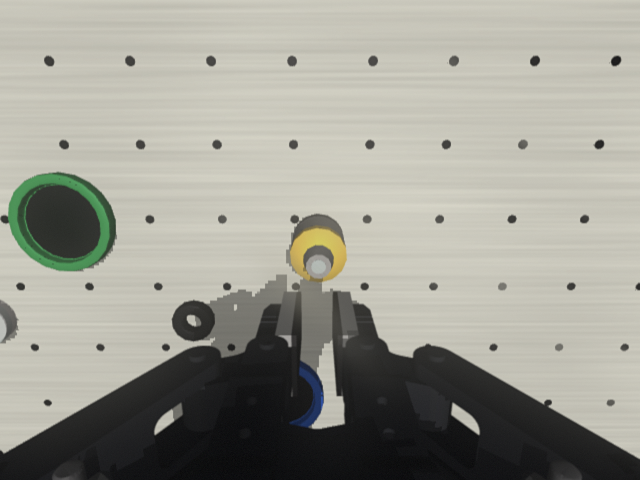

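The fingertips sit about 40 mm behind the reported TCP. I get this from the tip rows in the wrist view (the tip row at 291) and from the fingers closing on the 14 mm nose. I'll go lower in cautious steps with the jaws open, watching the force.

Emit:
step_arm(
  series=[
    [[0, 0, 0, 0, 0, 0, 0], [0, 0, 0, 0, 0, 0, 0], [0, 0, 0, 0, 0, 0, 0], [0, 0, 0, 0, 0, 0, 0], [0, 0, 40, 1, 0, 0, 0], [0, 0, 70, 1, 0, 0, 0], [0, 0, 82, 1, 0, 0, 0], [0, 0, 88, 1, 0, 0, 0], [0, 0, 92, 1, 0, 0, 0], [0, 0, 92, 1, 0, 0, 0]],
  ],
)

```text
t: 5.92
ee_pos: [0.589, -0.3157, -0.0105]
tcp_rot: [0.5, -0.5, 0.5, -0.5]
wrist_force: [-0.3, 0.0, -0.4]
width: 0.0853
```

```bash
python3 look.py w4
python3 - <<'E'
from h import *
im=robot.get_image('scene')[...,::-1][180:290,80:230]
cv2.imwrite('pics/c4.png',np.hstack([cv2.resize(cv2.imread('pics/w4.png'),(400,300)),cv2.resize(im,(400,300))]))
E
```

```text
5.925 [ 0.589  -0.3157 -0.0105] 0.08531020986314772 [-0.3244  0.0286 -0.3748]
[[-0.0004  0.0007  1.    ]
 [-1.     -0.0004 -0.0004]
 [ 0.0004 -1.      0.0007]]
yellow [273, 287, 91, 84, 4187] [318.4, 322.3] z9 [ 0.5721 -0.3162] z43 [ 0.5907 -0.3161]
green [0, 265, 7, 49, 226] [2.1, 287.4] z9 [ 0.5919 -0.175 ] z43 [ 0.6063 -0.2048]
```

View pics/c4.png

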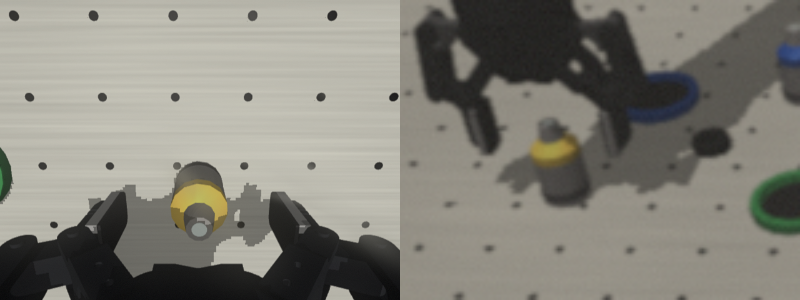

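The picture shows the open tips level with the yellow band, around 45 mm high. Another 17 mm down puts the pads on the barrel.

Emit:
step_arm(
  series=[
    [[0, 0, 6, -1, 0, 0, 0], [0, 0, 12, -1, 0, 0, 0], [0, 0, 17, -1, 0, 0, 0], [0, 0, 17, -1, 0, 0, 0], [255, 0, 17, -1, 0, 0, 0], [255, 0, 17, -1, 0, 0, 0], [255, 0, 17, -1, 0, 0, 0], [255, 0, 17, -1, 0, 0, 0], [255, 0, 17, -1, 0, 0, 0]],
  ],
  force=50,
)

```text
t: 7.15
ee_pos: [0.5878, -0.3156, -0.0276]
tcp_rot: [0.5, -0.5, 0.5, -0.5]
wrist_force: [-0.8, -0.8, 4.8]
width: 0.0333
```

Emit:
step_arm(
  series=[
    [[255, 0, -25, 0, 0, 0, 0], [255, 0, -55, 0, 0, 0, 0], [255, -30, -60, 0, 0, 0, 0], [255, -85, -60, 0, 0, 0, 0], [255, -140, -60, 0, 0, 0, 0], [255, -195, -60, 0, 0, 0, 0], [255, -250, -60, 0, 0, 0, 0], [255, -295, -60, 0, 0, 0, 0], [255, -312, -60, 0, 0, 0, 0], [255, -312, -60, 0, 0, 0, 0], [255, -312, -60, 0, 0, 0, 0]],
  ],
)

```text
t: 8.52
ee_pos: [0.5877, -0.0056, 0.0319]
tcp_rot: [0.5, -0.5, 0.501, -0.499]
wrist_force: [-0.6, -0.2, -2.9]
width: 0.0328
```

```bash
python3 look.py w5
```

```text
8.525 [ 0.5877 -0.0056  0.0319] 0.03284013512999812 [-0.5998 -0.1617 -2.8717]
[[-0.0024 -0.0002  1.    ]
 [-1.     -0.0012 -0.0024]
 [ 0.0012 -1.     -0.0002]]
yellow [250, 201, 121, 99, 3471] [309.0, 242.4] z9 [ 0.5957 -0.0019] z43 [ 0.6062 -0.0025]
yellow [265, 303, 104, 95, 5620] [316.5, 342.8] z9 [ 0.5334 -0.0053] z43 [ 0.5544 -0.0053]
green [506, 185, 123, 115, 3875] [567.2, 247.7] z9 [ 0.5998 -0.1425] z43 [ 0.6097 -0.1195]
```

View pics/w5.png

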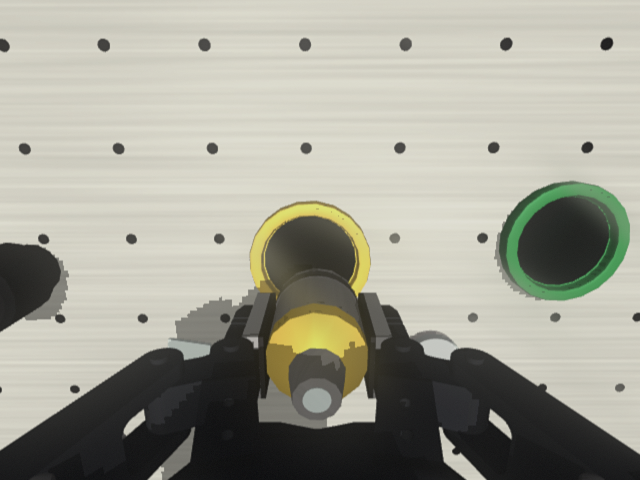

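Emit:
step_arm(
  series=[
    [[255, -3, 20, 1, 0, 0, 0], [255, -3, 40, 1, 0, 0, 0], [255, -3, 50, 1, 0, 0, 0], [255, -3, 54, 1, 0, 0, 0], [255, -3, 55.5, 1, 0, 0, 0], [255, -3, 55.5, 1, 0, 0, 0]],
  ],
)

```text
t: 9.32
ee_pos: [0.589, -0.0006, -0.0232]
tcp_rot: [0.5, -0.5, 0.5, -0.5]
wrist_force: [-0.6, -0.4, -2.3]
width: 0.0329
```

Emit:
step_arm(
  series=[
    [[255, 0, 0.7, 0, 0, 0, 0], [200, 0, 0.7, 0, 0, 0, 0], [100, 0, 0.7, 0, 0, 0, 0], [0, 0, 0.7, 0, 0, 0, 0], [0, 0, 0.7, 0, 0, 0, 0], [0, 0, -15, 0, 0, 0, 0], [0, 0, -60, 0, 0, 0, 0], [0, 0, -120, 0, 0, 0, 0], [0, -46, -120, -44, 0, 0, 0], [0, -92, -120, -88, 0, 0, 0], [0, -136, -120, -132, 0, 0, 0], [0, -136, -120, -132, 0, 0, 0]],
  ],
)

```text
t: 10.82
ee_pos: [0.4534, 0.139, 0.0973]
tcp_rot: [0.502, -0.499, 0.498, -0.502]
wrist_force: [0.3, 0.4, -0.1]
width: 0.0856
```

```bash
sleep 0; python3 look.py w6
python3 - <<'E'
from h import *
im=robot.get_image('top')[...,::-1]
cv2.imwrite('pics/t6.png',im)
E
```

```text
10.825 [0.4534 0.139  0.0973] 0.08564522237257537 [ 0.3039  0.3938 -0.0595]
[[ 0.0066 -0.0017  1.    ]
 [-1.      0.0013  0.0066]
 [-0.0013 -1.     -0.0017]]
red [0, 0, 90, 31, 1549] [45.4, 15.1] z9 [0.5919 0.3082] z43 [0.5834 0.2867]
red [294, 213, 54, 53, 1504] [320.4, 236.7] z9 [0.4492 0.1364] z43 [0.4588 0.1367]
yellow [485, 0, 131, 85, 4512] [545.6, 39.6] z9 [ 0.5786 -0.0066] z43 [0.5717 0.0119]
green [75, 246, 53, 49, 1234] [105.7, 266.5] z9 [0.4244 0.2985] z43 [0.4371 0.2783]
```

View pics/w6.png

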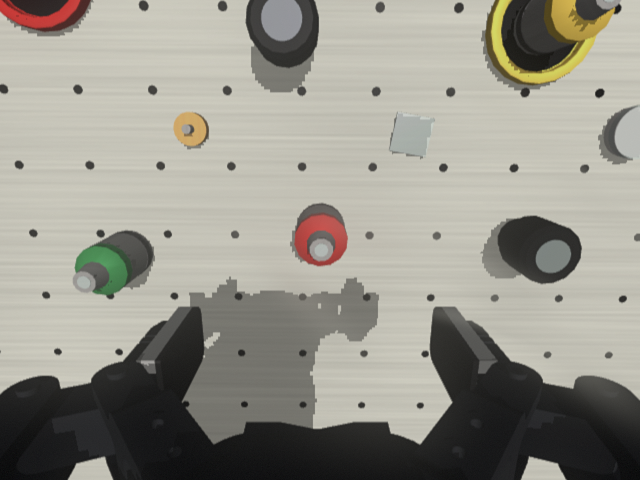

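The wrist view shows red at (320,237), green at (105,267), and yellow standing in its dish at the upper right. The eyepieces haven't moved. I'll descend part way and let it settle.

Emit:
step_arm(
  series=[
    [[0, 0, 30, 0, 0, 0, 0], [0, 0, 60, 0, 0, 0, 0], [0, 0, 60, 0, 0, 0, 0], [0, 0, 60, 0, 0, 0, 0]],
  ],
)

```text
t: 11.42
ee_pos: [0.4577, 0.1347, 0.0371]
tcp_rot: [0.499, -0.5, 0.501, -0.5]
wrist_force: [0.6, 0.2, 0.1]
width: 0.0852
```

```bash
python3 look.py w7
```

```text
11.425 [0.4577 0.1347 0.0371] 0.08515179378488666 [0.6288 0.2166 0.0668]
[[-0.0022  0.0005  1.    ]
 [-1.     -0.0001 -0.0022]
 [ 0.0001 -1.      0.0005]]
red [279, 246, 69, 68, 2435] [313.3, 274.5] z9 [0.4463 0.1369] z43 [0.4597 0.1365]
yellow [524, 0, 116, 79, 3353] [571.1, 47.6] z9 [0.5712 0.0056] z43 [0.5642 0.0267]
yellow [617, 0, 23, 19, 317] [630.3, 7.3] z9 [ 0.5841 -0.0142] z43 [0.575  0.0101]
green [0, 288, 68, 65, 2378] [37.6, 315.9] z9 [0.4209 0.3036] z43 [0.4385 0.276 ]
```

Emit:
step_arm(
  series=[
    [[0, -1, 30, 1, 0, 0, 0], [0, -1, 50, 1, 0, 0, 0], [0, -1, 60, 1, 0, 0, 0], [0, -1, 64, 1, 0, 0, 0], [0, -1, 64, 1, 0, 0, 0], [255, -1, 64, 1, 0, 0, 0], [255, -1, 64, 1, 0, 0, 0], [255, -1, 64, 1, 0, 0, 0], [255, -1, 64, 1, 0, 0, 0], [255, -1, 64, 1, 0, 0, 0]],
  ],
)

```text
t: 12.72
ee_pos: [0.4579, 0.1366, -0.0271]
tcp_rot: [0.5, -0.5, 0.5, -0.5]
wrist_force: [-0.5, -1.1, 6.7]
width: 0.0327
```

Emit:
step_arm(
  series=[
    [[255, 0, -30, 0, 0, 0, 0], [255, 0, -65, 0, 0, 0, 0], [255, -35, -65, 32, 0, 0, 0], [255, -75, -65, 69, 0, 0, 0], [255, -115, -65, 106, 0, 0, 0], [255, -150, -65, 138, 0, 0, 0], [255, -173, -65, 160, 0, 0, 0], [255, -173, -65, 160, 0, 0, 0], [255, -173, -65, 160, 0, 0, 0], [255, -173, -65, 160, 0, 0, 0]],
  ],
)

```text
t: 13.98
ee_pos: [0.6171, 0.3083, 0.0374]
tcp_rot: [-0.5, 0.5, -0.5, 0.499]
wrist_force: [-1.1, 0.5, -1.2]
width: 0.033
```

```bash
python3 look.py w8
```

```text
13.975 [0.6171 0.3083 0.0374] 0.03296887296463397 [-1.0853  0.5356 -1.2049]
[[-0.0013 -0.001   1.    ]
 [-1.     -0.0008 -0.0013]
 [ 0.0008 -1.     -0.001 ]]
red [250, 199, 118, 102, 3406] [307.5, 240.5] z9 [0.6237 0.3129] z43 [0.6342 0.3122]
red [266, 302, 102, 95, 5534] [316.3, 341.6] z9 [0.56   0.3085] z43 [0.581  0.3085]
```

Emit:
step_arm(
  series=[
    [[255, -4, 25, 1, 0, 0, 0], [255, -4, 45, 1, 0, 0, 0], [255, -4, 56, 1, 0, 0, 0], [255, -4, 60, 1, 0, 0, 0], [255, -4, 61, 1, 0, 0, 0], [255, -4, 61, 1, 0, 0, 0], [255, -4, 61, 1, 0, 0, 0]],
  ],
)

```text
t: 14.9
ee_pos: [0.6189, 0.3132, -0.0229]
tcp_rot: [0.5, -0.5, 0.5, -0.5]
wrist_force: [-3.3, -1.7, 4.6]
width: 0.0326
```

Emit:
step_arm(
  series=[
    [[200, 0, 0, 0, 0, 0, 0], [100, 0, 0, 0, 0, 0, 0], [0, 0, 0, 0, 0, 0, 0], [0, 0, 0, 0, 0, 0, 0], [0, 0, -15, 0, 0, 0, 0], [0, 0, -60, 0, 0, 0, 0], [0, 0, -120, 0, 0, 0, 0], [0, 9, -120, -46, 0, 0, 0], [0, 18, -120, -92, 0, 0, 0], [0, 28, -120, -138, 0, 0, 0], [0, 36, -120, -183, 0, 0, 0], [0, 36, -120, -183, 0, 0, 0]],
  ],
)

```text
t: 16.4
ee_pos: [0.4326, 0.277, 0.0975]
tcp_rot: [0.501, -0.5, 0.499, -0.5]
wrist_force: [0.9, 0.1, 0.4]
width: 0.0854
```

Emit:
step_arm(
  series=[
    [[0, 0, 30, 0, 0, 0, 0], [0, 0, 60, 0, 0, 0, 0], [0, 0, 60, 0, 0, 0, 0], [0, 0, 60, 0, 0, 0, 0]],
  ],
)

```text
t: 16.9
ee_pos: [0.4368, 0.2778, 0.0373]
tcp_rot: [0.499, -0.5, 0.5, -0.5]
wrist_force: [-1.0, 0.3, 0.1]
width: 0.0852
```

```bash
python3 look.py w9
```

```text
16.9 [0.4368 0.2778 0.0373] 0.08520934030238526 [-1.0079  0.285   0.1238]
[[-0.0009  0.0009  1.    ]
 [-1.      0.0005 -0.0009]
 [-0.0005 -1.      0.0009]]
yellow [398, 73, 42, 46, 1109] [417.4, 93.8] z9 [0.5248 0.2262] z43 [0.522  0.2346]
green [292, 250, 57, 60, 1488] [324.8, 271.5] z9 [0.4253 0.2759] z43 [0.4387 0.2762]
```

View pics/w9.png

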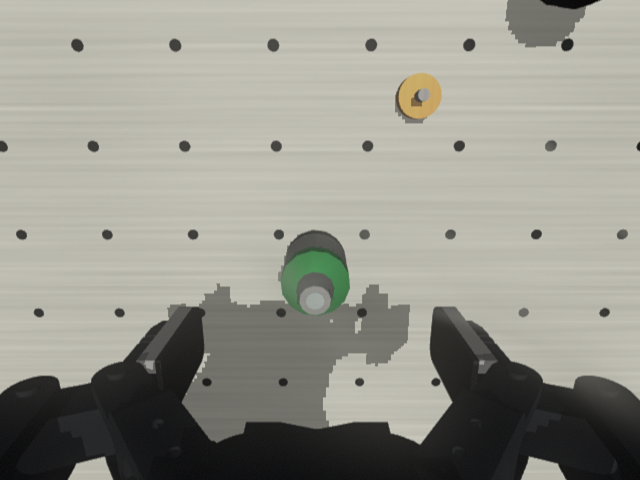

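The green objective at (315,283) is centred between the jaws. Next I descend and grip.

Emit:
step_arm(
  series=[
    [[0, 0, 30, 0, 0, 0, 0], [0, 0, 50, 0, 0, 0, 0], [0, 0, 60, 0, 0, 0, 0], [0, 0, 64, 0, 0, 0, 0], [0, 0, 64, 0, 0, 0, 0], [255, 0, 64, 0, 0, 0, 0], [255, 0, 64, 0, 0, 0, 0], [255, 0, 64, 0, 0, 0, 0], [255, 0, 64, 0, 0, 0, 0], [255, 0, 64, 0, 0, 0, 0]],
  ],
)

```text
t: 18.2
ee_pos: [0.436, 0.2778, -0.027]
tcp_rot: [-0.5, 0.5, -0.5, 0.5]
wrist_force: [-1.1, 0.2, 6.3]
width: 0.033
```

Emit:
step_arm(
  series=[
    [[255, 0, -30, 0, 0, 0, 0], [255, 0, -80, 0, 0, 0, 0], [255, 25, -100, 10, 0, 0, 0], [255, 75, -100, 29, 0, 0, 0], [255, 125, -100, 48, 0, 0, 0], [255, 175, -100, 67, 0, 0, 0], [255, 225, -100, 87, 0, 0, 0], [255, 275, -100, 106, 0, 0, 0], [255, 325, -100, 125, 0, 0, 0], [255, 375, -100, 145, 0, 0, 0], [255, 405, -100, 157, 0, 0, 0], [255, 420, -100, 162, 0, 0, 0]],
  ],
)

```text
t: 19.7
ee_pos: [0.5975, -0.1446, 0.0721]
tcp_rot: [-0.5, 0.501, -0.501, 0.499]
wrist_force: [0.0, 0.3, -2.3]
width: 0.0325
```

Emit:
step_arm(
  series=[
    [[255, 0, 20, 0, 0, 0, 0], [255, 0, 35, 0, 0, 0, 0], [255, 0, 35, 0, 0, 0, 0], [255, 0, 35, 0, 0, 0, 0]],
  ],
)

```text
t: 20.2
ee_pos: [0.5978, -0.1419, 0.0377]
tcp_rot: [-0.5, 0.5, -0.5, 0.5]
wrist_force: [-1.0, 0.3, -3.0]
width: 0.0331
```

```bash
python3 look.py w10
```

```text
20.2 [ 0.5978 -0.1419  0.0377] 0.033111727583217315 [-0.9685  0.294  -3.0301]
[[ 0.0005 -0.0001  1.    ]
 [-1.      0.0001  0.0005]
 [-0.0001 -1.     -0.0001]]
yellow [0, 217, 139, 118, 6928] [66.3, 277.8] z9 [0.5886 0.0011] z43 [ 0.6016 -0.0222]
green [264, 201, 114, 97, 2193] [330.5, 234.8] z9 [ 0.6046 -0.144 ] z43 [ 0.615  -0.1436]
green [266, 301, 101, 93, 5262] [316.3, 339.7] z9 [ 0.542  -0.1414] z43 [ 0.5627 -0.1415]
blue [492, 417, 19, 18, 183] [501.8, 425.4] z9 [ 0.4842 -0.262 ] z43 [ 0.5143 -0.2424]
```

Emit:
step_arm(
  series=[
    [[255, 1, 25, 1, 0, 0, 0], [255, 1, 45, 1, 0, 0, 0], [255, 1, 56, 1, 0, 0, 0], [255, 1, 60, 1, 0, 0, 0], [255, 1, 61, 1, 0, 0, 0], [255, 1, 61, 1, 0, 0, 0], [255, 1, 61, 1, 0, 0, 0]],
  ],
)

```text
t: 21.12
ee_pos: [0.5986, -0.1434, -0.023]
tcp_rot: [0.5, -0.5, 0.5, -0.5]
wrist_force: [-2.2, 0.4, 5.3]
width: 0.0331
```

Emit:
step_arm(
  series=[
    [[200, 0, 0, 0, 0, 0, 0], [100, 0, 0, 0, 0, 0, 0], [0, 0, 0, 0, 0, 0, 0], [0, 0, 0, 0, 0, 0, 0], [0, 0, -15, 0, 0, 0, 0], [0, 0, -60, 0, 0, 0, 0], [0, 0, -120, 0, 0, 0, 0], [0, 6, -120, -40, 0, 0, 0], [0, 12, -120, -80, 0, 0, 0], [0, 18, -120, -120, 0, 0, 0], [0, 23, -120, -149, 0, 0, 0], [0, 23, -120, -149, 0, 0, 0]],
  ],
)

```text
t: 22.62
ee_pos: [0.4475, -0.167, 0.0975]
tcp_rot: [-0.5, 0.501, -0.5, 0.499]
wrist_force: [0.2, -0.7, 0.3]
width: 0.0854
```

Emit:
step_arm(
  series=[
    [[0, 0, 30, 0, 0, 0, 0], [0, 0, 60, 0, 0, 0, 0], [0, 0, 60, 0, 0, 0, 0], [0, 0, 60, 0, 0, 0, 0]],
  ],
)

```text
t: 23.12
ee_pos: [0.4504, -0.1665, 0.0372]
tcp_rot: [0.5, -0.5, 0.5, -0.5]
wrist_force: [-0.7, -0.8, -0.5]
width: 0.0855
```

```bash
python3 look.py w11
```

```text
23.125 [ 0.4504 -0.1665  0.0372] 0.08546669640288751 [-0.6768 -0.8369 -0.4912]
[[-0.0002  0.0006  1.    ]
 [-1.     -0.0002 -0.0002]
 [ 0.0002 -1.      0.0006]]
yellow [0, 0, 50, 64, 1829] [26.0, 30.6] z9 [ 0.5677 -0.0249] z43 [ 0.5601 -0.0481]
green [208, 0, 120, 38, 1881] [267.6, 19.5] z9 [ 0.5733 -0.1429] z43 [ 0.5647 -0.1467]
blue [471, 185, 121, 115, 4853] [534.6, 239.3] z9 [ 0.4614 -0.2867] z43 [ 0.4712 -0.267 ]
blue [288, 249, 67, 66, 2175] [321.9, 275.6] z9 [ 0.4377 -0.1689] z43 [ 0.4514 -0.1685]
```

View pics/w11.png

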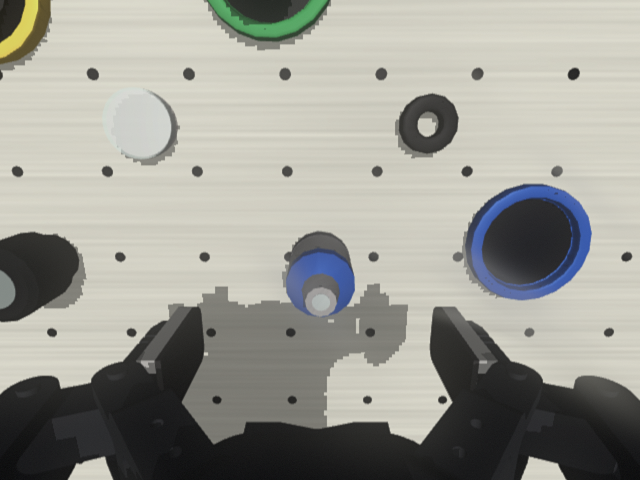

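Blue is at (321,283), which puts it 2 mm to the right of the jaw centre. The blue dish is at (530,242), at about (.460, -.287) m.

Emit:
step_arm(
  series=[
    [[0, 2, 30, 0, 0, 0, 0], [0, 2, 50, 0, 0, 0, 0], [0, 2, 60, 0, 0, 0, 0], [0, 2, 64, 0, 0, 0, 0], [0, 2, 64, 0, 0, 0, 0], [255, 2, 64, 0, 0, 0, 0], [255, 2, 64, 0, 0, 0, 0], [255, 2, 64, 0, 0, 0, 0], [255, 2, 64, 0, 0, 0, 0], [255, 2, 64, 0, 0, 0, 0]],
  ],
)

```text
t: 24.42
ee_pos: [0.4498, -0.1684, -0.0271]
tcp_rot: [0.5, -0.5, 0.5, -0.5]
wrist_force: [0.0, -0.1, 6.9]
width: 0.0328
```

Emit:
step_arm(
  series=[
    [[255, 0, -30, 0, 0, 0, 0], [255, 0, -65, 0, 0, 0, 0], [255, 35, -65, 3, 0, 0, 0], [255, 75, -65, 7, 0, 0, 0], [255, 105, -65, 10, 0, 0, 0], [255, 118, -65, 11, 0, 0, 0], [255, 118, -65, 11, 0, 0, 0], [255, 118, -65, 11, 0, 0, 0], [255, 118, -65, 11, 0, 0, 0]],
  ],
)

```text
t: 25.55
ee_pos: [0.4607, -0.285, 0.0374]
tcp_rot: [-0.5, 0.5, -0.499, 0.5]
wrist_force: [-1.1, 0.0, -1.8]
width: 0.0328
```

```bash
python3 look.py w12
```

```text
25.55 [ 0.4607 -0.285   0.0374] 0.03277674864158165 [-1.0769  0.0033 -1.7733]
[[ 0.0014 -0.0004  1.    ]
 [-1.      0.0007  0.0014]
 [-0.0007 -1.     -0.0004]]
green [0, 0, 89, 61, 1757] [47.5, 37.8] z9 [ 0.5784 -0.1527] z43 [ 0.5708 -0.1743]
blue [262, 204, 116, 97, 2926] [321.5, 242.8] z9 [ 0.4658 -0.2866] z43 [ 0.4765 -0.2863]
blue [266, 303, 102, 93, 5401] [316.2, 341.8] z9 [ 0.4036 -0.2849] z43 [ 0.4246 -0.2849]
```

Emit:
step_arm(
  series=[
    [[255, 1, 25, 0, 0, 0, 0], [255, 1, 45, 0, 0, 0, 0], [255, 1, 56, 0, 0, 0, 0], [255, 1, 60, 0, 0, 0, 0], [255, 1, 61, 0, 0, 0, 0], [255, 1, 61, 0, 0, 0, 0], [255, 1, 61, 0, 0, 0, 0]],
  ],
)

```text
t: 26.48
ee_pos: [0.461, -0.2876, -0.0231]
tcp_rot: [0.5, -0.5, 0.5, -0.5]
wrist_force: [0.5, 1.2, 1.7]
width: 0.033
```

Emit:
step_arm(
  series=[
    [[200, 0, 0, 0, 0, 0, 0], [100, 0, 0, 0, 0, 0, 0], [0, 0, 0, 0, 0, 0, 0], [0, 0, 0, 0, 0, 0, 0], [0, 0, -15, 0, 0, 0, 0], [0, 0, -60, 0, 0, 0, 0], [0, 0, -120, 0, 0, 0, 0], [0, 50, -150, 0, 0, 0, 0], [0, 100, -180, 0, 0, 0, 0], [0, 150, -200, 0, 0, 0, 0], [0, 200, -200, 0, 0, 0, 0], [0, 200, -200, 0, 0, 0, 0]],
  ],
)

```text
t: 27.98
ee_pos: [0.4587, -0.4918, 0.1776]
tcp_rot: [0.499, -0.501, 0.502, -0.498]
wrist_force: [-1.2, 1.3, -0.1]
width: 0.0854
```

Run:
```python
from h import *
s=robot.state();print(s['t'],s['ee_pos'],s['width'])
t=robot.get_image('top');sc=robot.get_image('scene')
K,T=cam('top')
for c in HUE:
    for st,ce in blobs(mask(t,c)):
        if st[4]<60: continue
        ctr=(st[0]+(st[2]-1)/2,st[1]+(st[3]-1)/2);print(c,st,'z9',onto(K,T,ctr,.009)[:2])
a=cv2.resize(t[205:320,180:490,::-1],(800,297),interpolation=cv2.INTER_CUBIC)
b=cv2.resize(sc[170:285,120:500,::-1],(800,242),interpolation=cv2.INTER_CUBIC)
cv2.imwrite('pics/f.png',np.vstack([a,b]))
for n,im in(('b',cv2.imread('pics/top1.png')),('a',t[...,::-1])):
    g=cv2.cvtColor(im,cv2.COLOR_BGR2GRAY)
    for u,v in((269,244),(341,301)):
        p=(g[v-14:v+14,u-14:u+14]<60).astype(np.uint8);q=blobs(p,60);print(n,q[:2])
```

```text
27.975 [ 0.4587 -0.4918  0.1776] 0.08535019141967867
red [193, 218, 29, 27, 387] z9 [0.6162 0.3111]
yellow [323, 229, 28, 29, 433] z9 [ 0.5866 -0.0031]
green [381, 226, 28, 27, 363] z9 [ 0.5962 -0.1422]
blue [444, 283, 29, 29, 420] z9 [ 0.4584 -0.2872]
b [([5, 6, 18, 18, 159], [13.9, 14.9])]
b [([5, 6, 17, 17, 140], [12.9, 14.3])]
a [([5, 6, 18, 17, 160], [13.9, 14.9])]
a [([5, 6, 17, 17, 142], [12.9, 14.4])]
```

View pics/f.png

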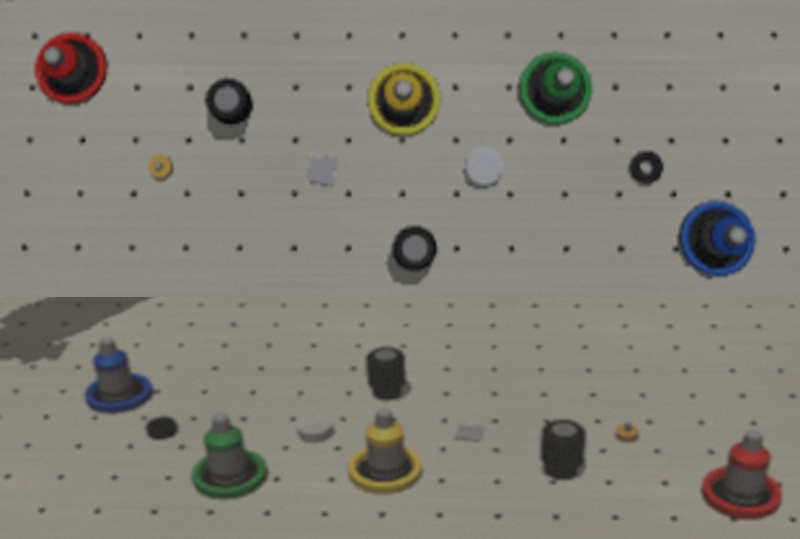

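The final view shows all four objectives upright inside the rims of their own dishes. The nose offsets match the perspective expected for a centred objective to about 2–3 mm, and the eyepieces are where they started. The arm is clear.

```bash
python3 -c "
from station import robot
print(robot.close_job())"
```

```text
the job is handed in; nothing more can be done
None
```

All four objectives (yellow, red, green, blue) are standing nose up in the dishes of their own colour. I handed the job in at about 28 s of robot time, and the hand-in gave no verdict.

- **Last checks:**
  - In the final top and scene pictures, each objective is upright inside its own rim. The nose positions put each one within about 2–3 mm of the dish centre.
  - Each was let go on or within about half a millimetre of the dish floor. The tool height at release was about 4 mm above where it gripped on the table.
  - Both eyepieces are at the same pixels as at the start, to within 0.1 px. The gripper is open and the arm is clear of everything.
- **What went wrong or disagreed:**
  - **First grip on yellow:** it closed on the nose, reading a 13 mm opening, because the fingertips sit about 40 mm behind the reported TCP instead of at it. I released it, checked in the wrist and scene views that it still stood upright, and gripped all four with the TCP reading at z = −27 mm.
  - **Camera differences:** the wrist camera placed things up to about 4 mm farther in x than the top camera, so I used values in between.

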